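Sort the mixed-up motors into their printer kits

ROBOT

A 6-joint arm with a two-finger parallel gripper is mounted at the origin on the work surface. World frame = base frame: x ahead of the robot, y to its left, z up, the work surface at z = 0. Lengths are in m, angles in degrees, forces in N, time in s.
With the tool pointing down it reaches from about 0.25 to 0.725 m from the base axis. Payload 9.7 kg.
Tool frame: the origin (TCP) lies at the very end of the fingers, on their centre line; the grasp point (between the pads) lies 19 mm behind it (bot.grip_point_offset is the z of the grasp point in the tool frame, in m); z points along the fingers, x is the direction in which the jaws open and shut, and the axes are right-handed (so a half turn about z gives the same grasp; the last joint's range is limited). The gripper opens to 85 mm and grips with 20 to 120 N. Pads are 22 mm wide; open, the fingers measure 114 mm over their backs; the gripper's body (76 mm by 85 mm) begins 54 mm behind the grasp point. The pads swing forward as they close: fully open they stand 13 mm farther back than shut.
Start: joints at [0, 4.979, 10.078, 95.1, 0, 90], TCP at [0.55, -0, 0.231] pointing down, gripper open.
Joint ranges: [-179.16, 179.16], [-48.56, 103.87], [-65.8, 70.77], [-126.05, 130.52], [-82.76, 87.17], [-180, 180]. Speed limits (degrees/s): [127.2, 127.2, 147.25, 180, 180, 180].

INTERFACE

Orientations are given as [roll, pitch, yaw] about the fixed x, y, z axes, in that order (R = Rz(yaw) Ry(pitch) Rx(roll)).
In Python, from workcell import get_obs, viewer, job_done, bot gives the robot as it stands.
- The arm moves only by the shell command python3 -m handwheel 'ROWS' [FORCE]. ROWS is JSON, a list of rows, each a list of 5 numbers: the closure, from 0 (fully open) to 1 (shut), then the shift along the world's x, y, z in m, then the turn about the world's z in degrees. A call has 1 to 5 rows; each row is the pose to reach, as a shift and turn from the pose measured when the call began; what a row does not reach only later rows make up. A row lasts 1/10 s, in which the tool goes at most 50 mm and 8.59 degrees, less where a joint would pass 70% of its speed; a pose out of reach is approached as far as the arm can. A call with a gripper value outside its range is refused whole. The fingers move at their own pace and stop on an object; FORCE is the grip in N (left out, the last holds). Time passes only in rows, so rows that repeat a pose let the fingers close. It gives the time, the measured TCP pose, the force and the opening at its end, in the units of the state.
- get_obs(): the state, without advancing time (a new reading comes with each control period).
- viewer.camera(name): name is "scene" or "side" or "wrist"; returns a dict with "color" (384x512x3 uint8, blue, green, red), "K" (3x3 intrinsics, pixels), "origin" and "orientation" of the camera in the world. Camera axes: x right, y down, z forward; pixel columns grow to the right and rows downward; lengths in m; the calibration is good to about 2 mm. A picture is of the moment at which its call begins. There is no depth.
- job_done(): hands the job in, once; it reports no verdict.
The state is a dict: "time": time; "q": joint angles; "qd": joint speeds; "joint_efforts": joint torques, N m; "ee_pos": TCP position; "tcp_rot": TCP orientation; "wrist_force": force on the tool from outside, world axes, zero at the start; "torque": the same for the moment, N m; "opening": finger opening in m.
Only numpy, scipy, OpenCV 4.12 (cv2) and the standard library are available. Lean on these libraries where they do the work, as an engineer would, in place of code of your own. Each camera call takes 0.05 s, during which the arm holds its last target.

TASK

The motors for the three printer kits have been mixed up: the belt-pulley motor and the geared motor sit in each other's trays and the coupling motor is still packed in the carton of spares. Put the motor with the coupling into the bay of the tray with the lead screw, the belt-pulley motor into the bay of the tray with the linear bearings and idlers, and the geared motor into the bay of the tray with the fan and hot end (the foam sheet is free for setting one down meanwhile). Each must end standing upright, shaft up, flat on the floor of its bay, set down and not dropped or tipped over, and the three bare spare motors stay standing where they are in the carton.

Things in the scene. Friction and masses are not known exactly. Their poses are not given: they have to be found in the camera images.
- motor_z_mid (a point): Coupling motor: 42.3 mm square body 40 high; shiny round coupling, 20 across, 2 to 32 mm above its top face. 0.32 kg. Starts in a fixed carton (94 x 94, walls 4 thick, 34 high, floor 3) packed 2 x 2, pitch 43, with 3 bare spares: grip the coupling, fingers along a body diagonal clear their shafts. Point: on the axis 36 mm above the underside; z up, x, y square to the sides.
- motor_y_mid (a point): Belt-pulley motor: 42.3 mm square body 40 high, on top a toothed pulley: hub 20 across 2 to 10 mm, flanged part 28 across 10 to 24 mm above the body's top face. 0.31 kg. Grip the flanges or the body. Starts in the bay of the tray with the fan. Point: on the axis half-way up, 32 mm above the underside; z up, x, y square to the sides.
- motor_e_mid (a point): Geared motor: flat 42.3 mm square body 26 high, on it a round steel gearbox 36 across, 34 high, with a stub shaft 8 across, 10 long. 0.38 kg. Grip the gearbox. Starts in the bay of the tray with the linear bearings. Point: on the axis half-way up, 35 mm above the underside; z up, x, y square to the sides.
- bay_z (a point): Lead-screw (Z) kit: steel lead screw, brass flange nut, pillow-block bearing. Fixed dark grey open tray, 153.5 x 71 mm, walls 2.5 thick, 16 high. Point: centre of the floor of its square motor bay (66 x 66 inside), 3 mm above the mat, 6 above the table; x runs along the tray to the parts compartment (80 long, parts up to 31 mm high) behind a wall; z up. Bay empty at the start.
- bay_y (a point): Belt (Y) kit: three steel linear bearings side by side, two small idlers. Fixed dark grey open tray, 153.5 x 71 mm, walls 2.5 thick, 16 high. Point: centre of the floor of its square motor bay (66 x 66 inside), 3 mm above the mat, 6 above the table; x runs along the tray to the parts compartment (80 long, parts up to 31 mm high) behind a wall; z up. Bay holds the geared motor at the start.
- bay_e (a point): Extruder kit: square black fan, finned hot end. Fixed dark grey open tray, 153.5 x 71 mm, walls 2.5 thick, 16 high. Point: centre of the floor of its square motor bay (66 x 66 inside), 3 mm above the mat, 6 above the table; x runs along the tray to the parts compartment (80 long, parts up to 31 mm high) behind a wall; z up. Bay holds the belt-pulley motor at the start.
- foam: White firm foam sheet, 100 x 100 x 6 mm, flat and fixed on the blue mat (mat top 3 mm above the table), empty: a free spot to set a motor down meanwhile. Origin: centre of its underside, so its top is 6 mm above it; z up, x, y along its sides.
- spare0: Bare spare stepper motor (first of three alike) in the carton: 42.3 mm square, 40 high, only a thin shaft (5 mm across, 24 long) on top. It stays there. Origin: centre of its underside; z up.
- spare1: Bare spare stepper motor (second of three alike) in the carton: 42.3 mm square, 40 high, only a thin shaft (5 mm across, 24 long) on top. It stays there. Origin: centre of its underside; z up.
- spare2: Bare spare stepper motor (third of three alike) in the carton: 42.3 mm square, 40 high, only a thin shaft (5 mm across, 24 long) on top. It stays there. Origin: centre of its underside; z up.
There are look-alikes about, which are no part of the job. Leave any green or turquoise look-alike of the part that bears motor_z_mid alone.

How it is judged (in metres and radians):
At the end, for the whole second after the job is handed in: Each motor stands at rest and released in its own tray's bay: axis within 18 mm of the bay centre, underside on the bay floor (4 mm), upright within 0.08 rad. The three spares stand upright (0.08 rad) in the carton within 15 mm of their starts (horizontal distance between motor_z_mid and bay_z below 0.018 m and z of motor_z_mid in the frame of bay_z between 0.032 and 0.04 m and angle between each of motor_z_mid, motor_y_mid, motor_e_mid, spare0, spare1, spare2's own z axis and vertical below 0.08 rad and linear speed of each of motor_z, motor_y, motor_e below 0.02 m/s and contact force between each of motor_z, motor_y, motor_e and the fingers below 0.05 N and horizontal distance between motor_y_mid and bay_y below 0.018 m and z of motor_y_mid in the frame of bay_y between 0.028 and 0.036 m and horizontal distance between motor_e_mid and bay_e below 0.018 m and z of motor_e_mid in the frame of bay_e between 0.031 and 0.039 m and distance of each of spare0, spare1, spare2 from where it was at the start of the episode below 0.015 m); the robot touches nothing.
It fails at once if a motor is tipped over (angle between any of motor_z_mid, motor_y_mid, motor_e_mid's own z axis and vertical above 0.7 rad).
It fails at once if a motor is dropped: it falls freely by more than about 2 cm (over 0.65 m/s while no finger touches it) ((linear speed of motor_z above 0.65 m/s and contact force between motor_z and the fingers below 0.05 N) or (linear speed of motor_y above 0.65 m/s and contact force between motor_y and the fingers below 0.05 N) or (linear speed of motor_e above 0.65 m/s and contact force between motor_e and the fingers below 0.05 N)).
It fails at once if a spare motor is pulled from its place in the carton (more than 20 mm) or pushed over (distance of any of spare0, spare1, spare2 from where it was at the start of the episode above 0.02 m or angle between any of spare0, spare1, spare2's own z axis and vertical above 0.4 rad).
It also fails if it takes over 112 s, if anything falls off the work surface, if the arm or the gripper's body presses on something with over 40 N, if the wrist force passes 120 N, or if a joint passes its speed limit or range.

## Working session

There is one attempt and no reset: what is moved stays moved. The work goes in short steps, Python scripts to look and compute and a shell command to move; the robot and the scene stay as the last step left them, time stands still between calls to the robot, and variables do not carry over. Pictures are saved under pics/ and viewed, and the job is handed in when it is done.

```bash
mkdir -p pics
cat > h.py <<'E'
import numpy as np, cv2
from scipy.spatial.transform import Rotation as R
from workcell import get_obs, viewer, job_done, bot
def snap(n,f):
    c=viewer.camera(n); cv2.imwrite('pics/'+f+'.png',c['color'])
    np.savez('pics/'+f+'.npz',K=c['K'],o=c['origin'],r=np.array(c['orientation'],dtype=float)); return c
def cam(f):
    d=np.load('pics/'+f+'.npz'); r=d['r']
    M=r if r.shape==(3,3) else R.from_euler('xyz',r,degrees=True).as_matrix()
    return d['K'],d['o'],M
def p2w(f,u,v,z):
    K,o,M=cam(f); d=M@np.linalg.inv(K)@[u,v,1.]; return (o+d*(z-o[2])/d[2]).round(4)
def w2p(f,p):
    K,o,M=cam(f); q=K@(M.T@(np.array(p)-o)); return (q[:2]/q[2]).round(1)
def crop(f,x0,y0,x1,y1,s,out):
    im=cv2.imread('pics/'+f+'.png')[y0:y1,x0:x1]; cv2.imwrite('pics/'+out+'.png',cv2.resize(im,None,fx=s,fy=s,interpolation=cv2.INTER_CUBIC))
E
python3 - <<'E'
from h import *
for n in ('scene','side','wrist'):
    c=snap(n,n+'0'); print(n,c['K'].tolist() if hasattr(c['K'],'tolist') else c['K'],c['origin'],c['orientation'])
o=get_obs(); print(o['time'],o['ee_pos'],o['tcp_rot'],o['opening'])
E
```

```text
scene [[366.1845928573604, 0.0, 254.06616878662967], [0.0, 366.1845928573604, 186.0777503117645], [0.0, 0.0, 1.0]] [ 0.78793803 -0.45564674  0.88585598] [-147.38678961    0.20211242   46.18933927]
side [[346.3819321940235, 0.0, 252.52110784813902], [0.0, 346.3819321940235, 195.60921525685222], [0.0, 0.0, 1.0]] [-0.08304841 -0.80769297  0.63848061] [-123.7391927    -0.38804318  -35.0491214 ]
wrist [[278.3163253737735, 0.0, 254.68078496806498], [0.0, 278.3163253737735, 189.23479526975714], [0.0, 0.0, 1.0]] [0.55029539 0.07952401 0.37314495] [ 1.61989628e+02  2.86598117e-02 -1.00870401e-02]
0.15 [ 5.49827700e-01 -5.20101699e-06  2.30750754e-01] [ 1.79998796e+02  5.87107251e-02 -1.98026032e-04] 0.08539728212513194
```

View pics/scene0.png

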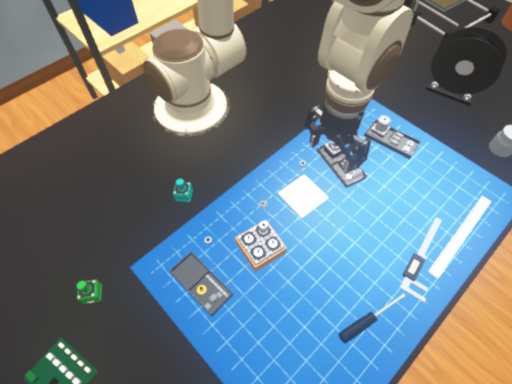

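View pics/side0.png

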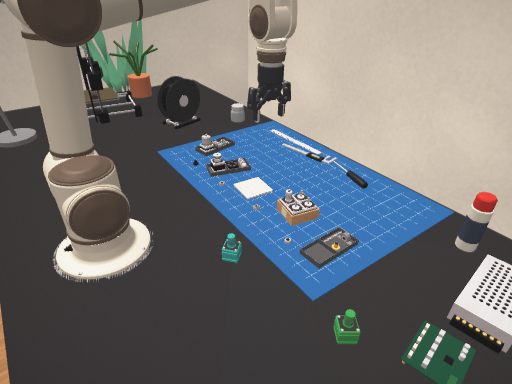

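View pics/wrist0.png

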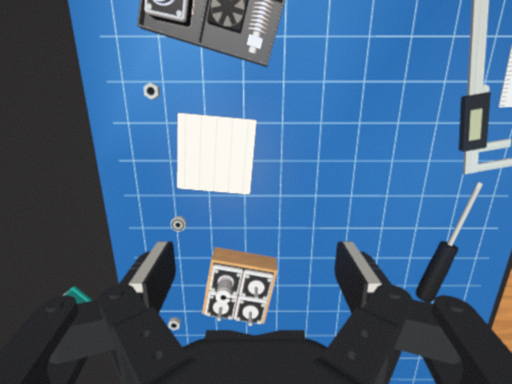

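Scene: Z tray at (200,283), carton (261,243), foam (303,195), tray under the gripper (342,163), tray at (392,135). The turquoise (182,190) and green (88,290) look-alikes are off the mat. Enlarging next.

Run:
```python
from h import *
crop('scene0',225,210,300,275,10,'c1'); crop('scene0',160,240,245,320,7,'c2'); crop('side0',180,120,360,270,4.4,'c3'); crop('wrist0',130,0,290,80,5,'c4')
crop('wrist0',190,240,290,335,6,'c5'); crop('scene0',310,105,430,195,6.5,'c6')
```

```text
(no output)
```

View pics/c1.png

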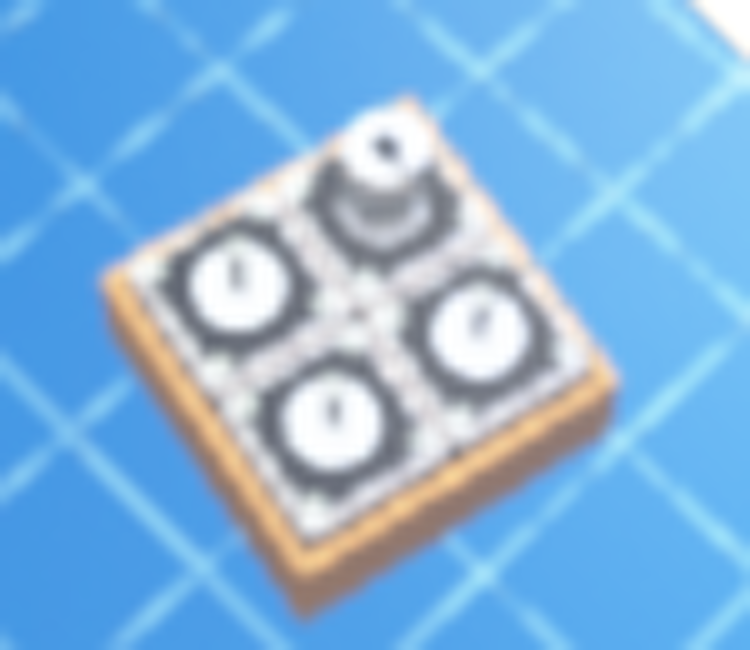

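View pics/c2.png

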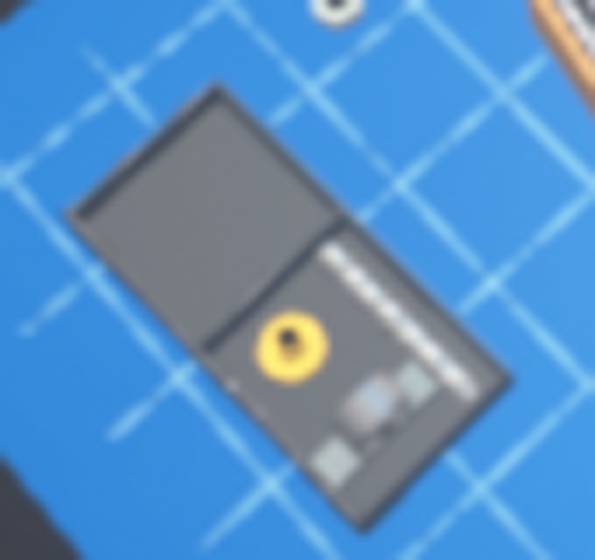

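View pics/c3.png

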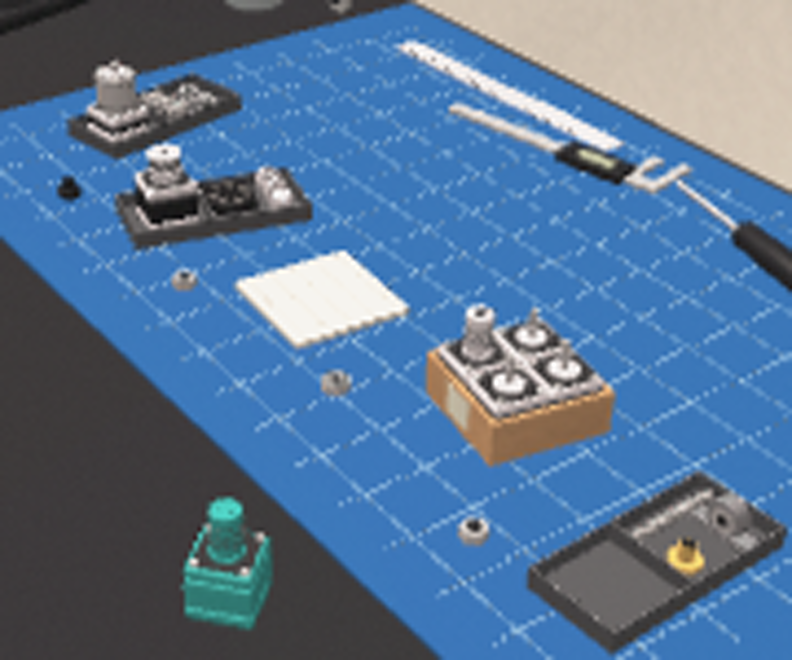

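View pics/c5.png

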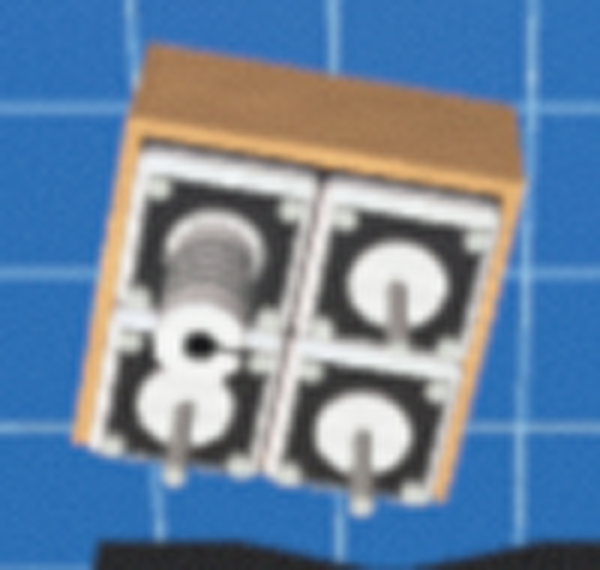

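View pics/c6.png

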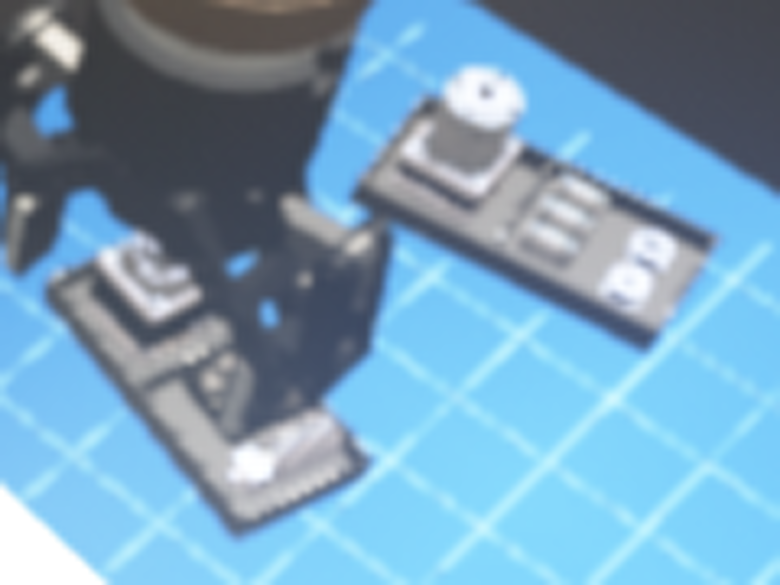

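```bash
cat >> h.py <<'E'
from scipy.optimize import least_squares
def fitrect(L,W,z,obs):
    # obs: list of (file,u,v,sx,sy) corner obs; returns x,y,yaw(deg)
    def res(p,cc=False):
        c,s=np.cos(p[2]),np.sin(p[2]); r=[]
        for f,u,v,sx,sy in obs:
            a,b=sx*L/2,sy*W/2
            r+=list(w2p(f,[p[0]+c*a-s*b,p[1]+s*a+c*b,z])-[u,v])
        return np.array(r)
    def r2(p): 
        return res(p)
    best=None
    for y in np.arange(-180,180,45):
        m=np.mean([p2w(f,u,v,z)[:2] for f,u,v,_,_ in obs],axis=0)
        q=least_squares(r2,[*m,np.radians(y)],x_scale=[.01,.01,.1],diff_step=1e-3)
        if best is None or q.cost<best.cost: best=q
    return best.x[:2].round(4),np.degrees(best.x[2]).round(2),best.fun.reshape(-1,2).round(1).tolist()
E
sed -i 's/q\[:2\]\/q\[2\]).round(1)/q[:2]\/q[2])/' h.py
python3 - <<'E'
from h import *
print('coupling scene',p2w('scene0',263.5,224.8,.078),'wrist',p2w('wrist0',223.3,297.5,.078),'side',p2w('side0',180+480/4.4,120+313/4.4,.078))
S='scene0'
for u,v in [(235.3,237.5),(255.5,267),(286.8,247.8),(266,219.7)]: print('carton',p2w(S,u,v,.037))
for u,v in [(191,252.1),(169.7,270.7),(233.1,294),(211.7,316)]: print('zt',p2w(S,u,v,.019))
# side
s=lambda a,b:(180+a/4.4,120+b/4.4)
for a,b in [(530,578),(612,640),(783,533),(700,475)]: print('zt side',p2w('side0',*s(a,b),.019))
for a,b in [(428,352),(493,415),(612,390)]: print('carton side',p2w('side0',*s(a,b),.037))
c=lambda a,b:(190+a/6,240+b/6)
for a,b in [(137,125),(520,185),(78,440),(440,500)]: print('carton wrist',p2w('wrist0',*c(a,b),.037))
for a,b in [(237,286),(346,345),(407,310),(299,253)]: print('foam side',p2w('side0',*s(a,b),.009))
for u,v in [(178,114),(256,121),(250,194),(178,187)]: print('foam wrist',p2w('wrist0',u,v,.009))
g=lambda a,b:(310+a/6.5,105+b/6.5)
print('y pulley top side',p2w('side0',*s(163,153),.006+.064)) 
print('e shaft top: side',p2w('side0',*s(113,64),.076),'scene',p2w(S,*g(487,88),.070))
for a,b in [(425,97),(360,195),(645,350),(715,240)]: print('ytray scene',p2w(S,*g(a,b),.019))
for a,b in [(235,533),(370,465),(50,290)]: print('etray scene',p2w(S,*g(a,b),.019))
for a,b in [(137,238),(310,202),(283,168)]: print('etray side',p2w('side0',*s(a,b),.019))
for a,b in [(70,127),(118,153),(240,98),(192,77)]: print('ytray side',p2w('side0',*s(a,b),.019))
E
```

```text
coupling scene [ 0.5104 -0.1613  0.078 ] wrist [ 0.51   -0.1618  0.078 ] side [ 0.5054 -0.1648  0.078 ]
carton [ 0.4723 -0.2227  0.037 ]
carton [ 0.5635 -0.2397  0.037 ]
carton [ 0.5816 -0.1492  0.037 ]
carton [ 0.4903 -0.1313  0.037 ]
zt [ 0.4178 -0.3252  0.019 ]
zt [ 0.4198 -0.3932  0.019 ]
zt [ 0.5698 -0.3193  0.019 ]
zt [ 0.5732 -0.3884  0.019 ]
zt side [ 0.4059 -0.3348  0.019 ]
zt side [ 0.4101 -0.3992  0.019 ]
zt side [ 0.5606 -0.393   0.019 ]
zt side [ 0.5605 -0.3246  0.019 ]
carton side [ 0.4862 -0.1357  0.037 ]
carton side [ 0.4758 -0.2174  0.037 ]
carton side [ 0.5603 -0.2415  0.037 ]
carton wrist [ 0.4921 -0.1341  0.037 ]
carton wrist [ 0.5809 -0.1502  0.037 ]
carton wrist [ 0.4733 -0.2236  0.037 ]
carton wrist [ 0.5631 -0.2421  0.037 ]
foam side [0.4466 0.0512 0.009 ]
foam side [ 0.4686 -0.0631  0.009 ]
foam side [ 0.5347 -0.051   0.009 ]
foam side [0.5148 0.0654 0.009 ]
foam wrist [0.4531 0.0612 0.009 ]
foam wrist [0.5518 0.0526 0.009 ]
foam wrist [ 0.5436 -0.0458  0.009 ]
foam wrist [ 0.4449 -0.0356  0.009 ]
y pulley top side [0.4554 0.1745 0.07  ]
e shaft top: side [0.5009 0.3414 0.076 ] scene [0.5079 0.352  0.07  ]
ytray scene [0.4728 0.3758 0.019 ]
ytray scene [0.4887 0.3025 0.019 ]
ytray scene [0.634  0.3211 0.019 ]
ytray scene [0.6205 0.3995 0.019 ]
etray scene [0.5669 0.1099 0.019 ]
etray scene [0.5858 0.1805 0.019 ]
etray scene [0.4243 0.1534 0.019 ]
etray side [0.411  0.1447 0.019 ]
etray side [0.5602 0.1153 0.019 ]
etray side [0.5757 0.1789 0.019 ]
ytray side [0.4597 0.3556 0.019 ]
ytray side [0.4708 0.2851 0.019 ]
ytray side [0.6217 0.3205 0.019 ]
ytray side [0.6088 0.3872 0.019 ]
```

View pics/c4.png

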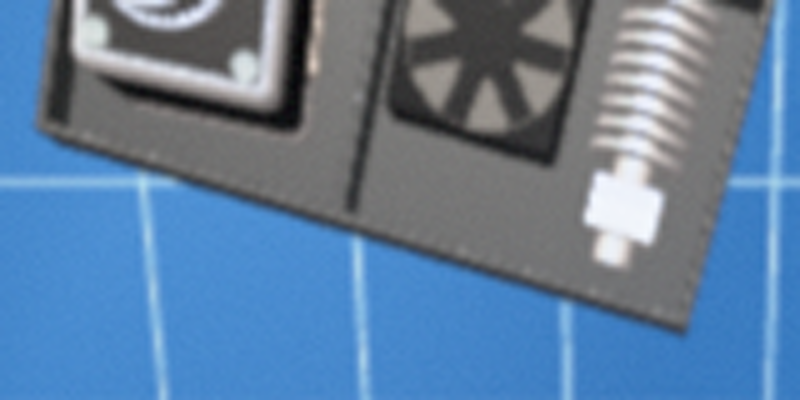

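```bash
python3 -m handwheel '[[0.3,-0.01,-0.04,-0.02,8.4],[0.3,-0.02,-0.08,-0.04,16.8],[0.3,-0.03,-0.12,-0.06,25.2],[0.3,-0.04,-0.161,-0.08,33.6],[0.4,-0.04,-0.161,-0.1,34.4]]' 60
python3 - <<'E'
from h import *
snap('wrist','w1'); snap('scene','s1'); snap('side','d1')
o=get_obs(); print(o['time'],o['ee_pos'],o['tcp_rot'],o['opening'],o['wrist_force'])
crop('d1',230,130,370,260,5,'c7')
crop('s1',200,180,300,275,7,'c8')
E
```

```text
time: 0.65
ee_pos: [0.5086, -0.1646, 0.1299]
tcp_rot: [180.0, 0.1, 34.5]
wrist_force: [-0.1, 0.2, 0.9]
opening: 0.0513
0.8 [ 0.50888042 -0.16105817  0.12966184] [-1.79872218e+02  1.48797665e-01  3.42765858e+01] 0.051140548320515164 [-0.18974041  0.48335932  0.32081923]
```

View pics/w1.png

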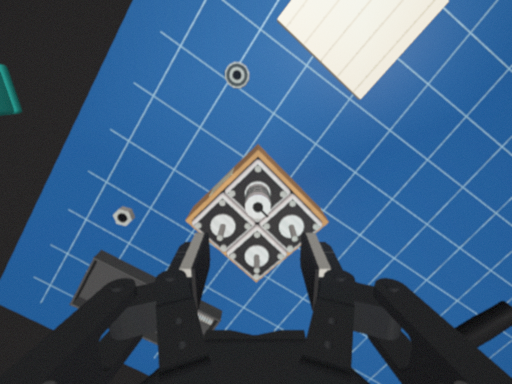

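View pics/c7.png

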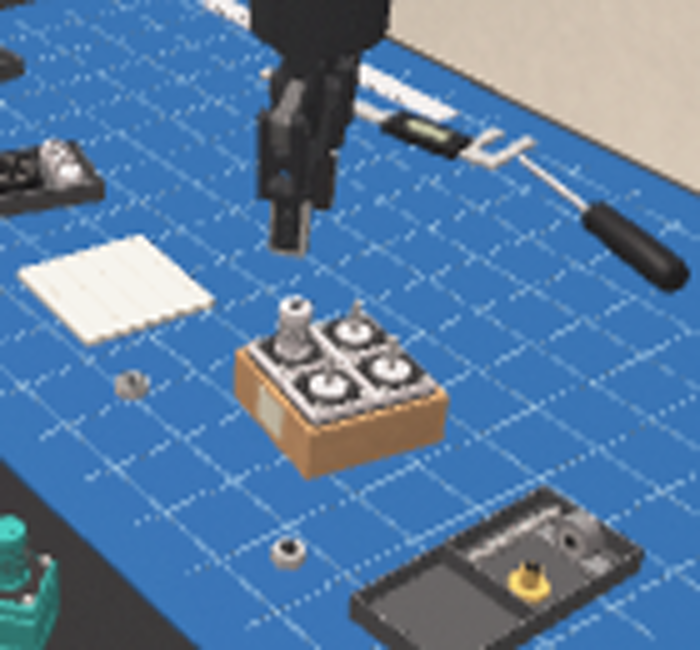

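View pics/c8.png

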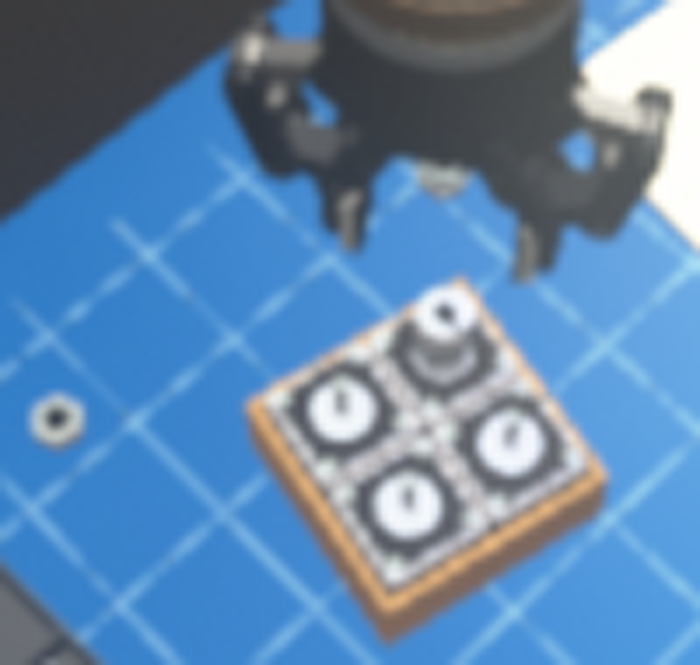

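View pics/s1.png

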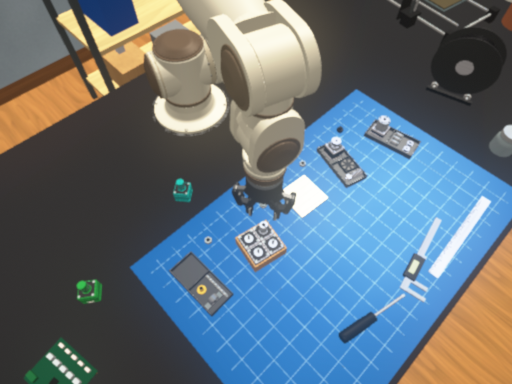

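The shiny coupling motor in the carton sits at wrist (258,207) and scene (263.5,224.8). The turquoise (182,190) and green (88,290) ones are outside the carton and are the look-alikes, so I leave them. The jaws line up along the diagonal. Scene now also shows the other two trays clear.

Run:
```python
from h import *
print(p2w('w1',258,207,.078)); 
crop('w1',180,140,340,290,5,'c9'); crop('s1',310,105,430,195,6.5,'c10')
```

```text
[ 0.5098 -0.1613  0.078 ]
```

View pics/c9.png

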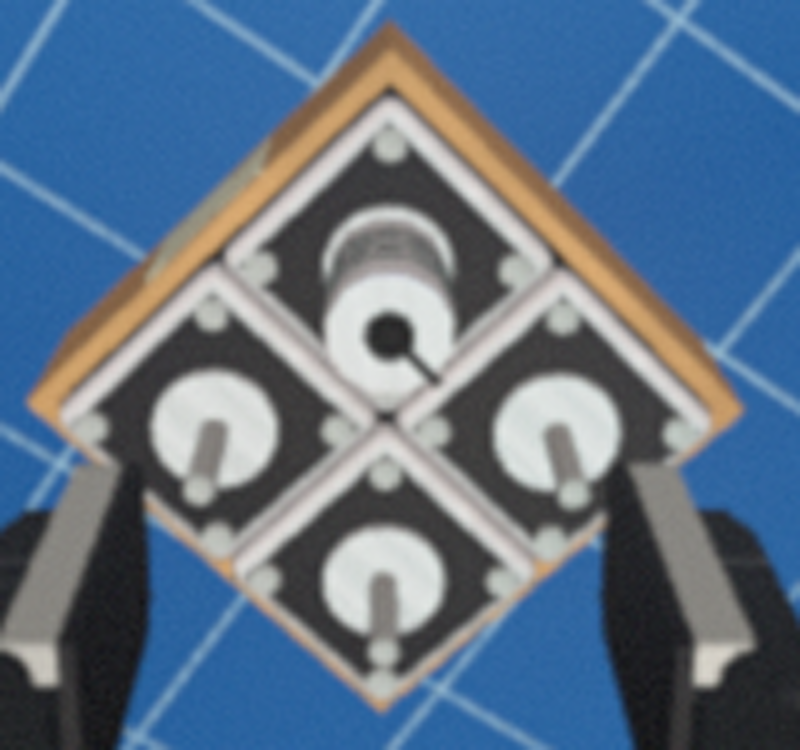

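View pics/c10.png

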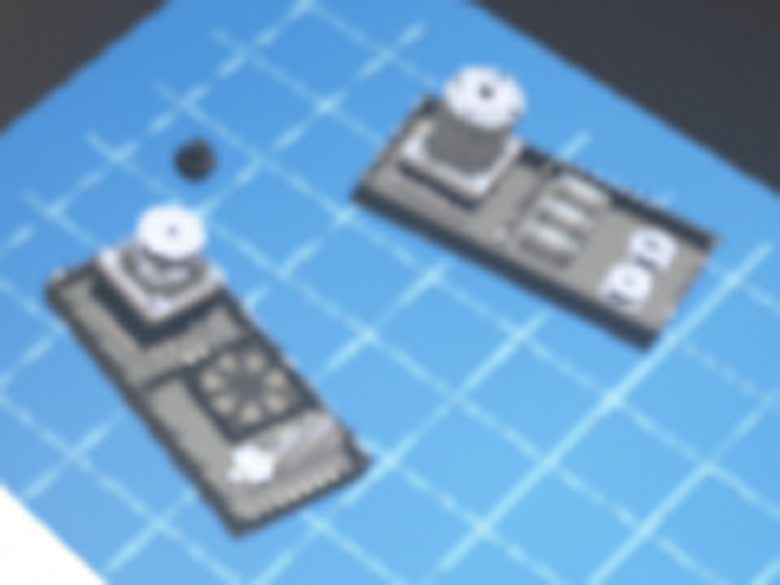

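```bash
python3 -m handwheel '[[0.4,0.001,0,-0.035,0],[0.4,0.001,0,-0.06,0],[0.4,0.001,0,-0.077,0],[0.4,0.001,0,-0.078,0],[0.9,0.001,0,-0.078,0]]' 60
python3 -m handwheel '[[0.95,0,0,0,0],[0.95,0,0,0,0],[0.95,0,0,0,0],[0.95,0,0,0,0]]' 60
python3 - <<'E'
from h import *
snap('wrist','w2');snap('side','d2');crop('d2',250,150,350,230,7,'c11')
E
```

```text
time: 1.3
ee_pos: [0.5106, -0.1605, 0.0529]
tcp_rot: [-179.9, 0.1, 34.3]
wrist_force: [0.5, -0.3, 0.5]
opening: 0.0382
time: 1.7
ee_pos: [0.5107, -0.1614, 0.0551]
tcp_rot: [179.9, 0.2, 34.3]
wrist_force: [-5.4, -4.8, 6.3]
opening: 0.0177
```

View pics/w2.png

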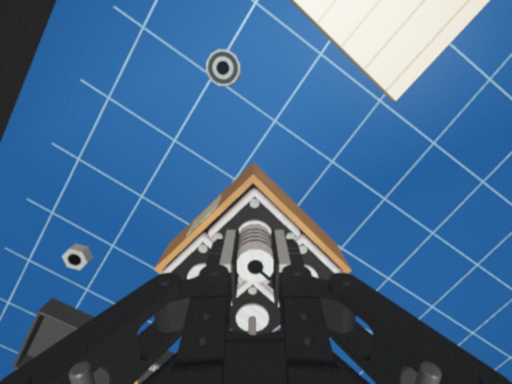

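View pics/c11.png

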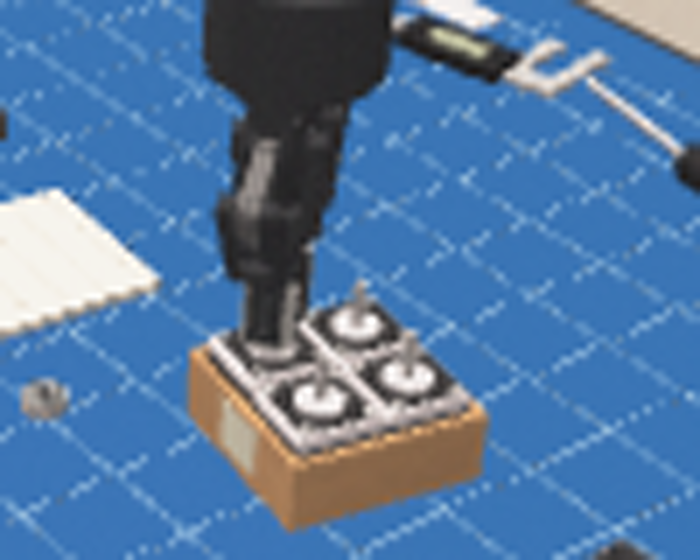

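Pads hold the coupling (wrist (256,266)), clear of the spares' shafts. Lifting straight up.

```bash
python3 -m handwheel '[[0.95,0,0,0.003,0],[0.95,0,0,0.008,0],[0.95,0,0,0.014,0],[0.95,0,0,0.02,0],[0.95,0,0,0.026,0]]' 80
python3 -m handwheel '[[0.95,0,0,0.015,0],[0.95,0,0,0.03,0],[0.95,0,0,0.045,0],[0.95,0,0,0.05,0],[0.95,0,0,0.05,0]]' 80
python3 - <<'E'
from h import *
snap('scene','s3');snap('side','d3');crop('d3',250,100,350,230,6,'c12');crop('s3',200,150,300,275,5,'c13')
E
```

```text
time: 2.3
ee_pos: [0.5109, -0.1613, 0.0818]
tcp_rot: [179.9, 0.1, 34.3]
wrist_force: [0.9, -0.4, -2.4]
opening: 0.0176
time: 2.8
ee_pos: [0.5115, -0.1615, 0.1331]
tcp_rot: [179.8, 0.1, 34.3]
wrist_force: [1.0, 0.6, -3.5]
opening: 0.0178
```

View pics/c12.png

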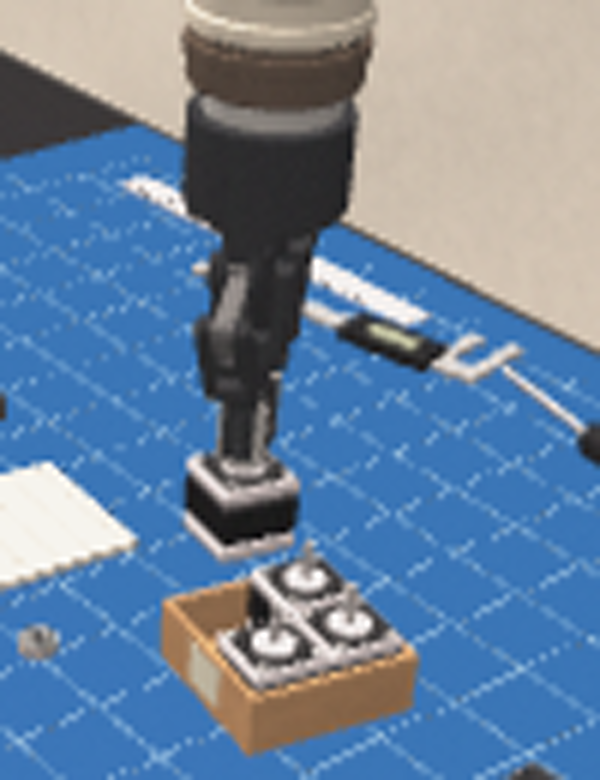

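View pics/c13.png

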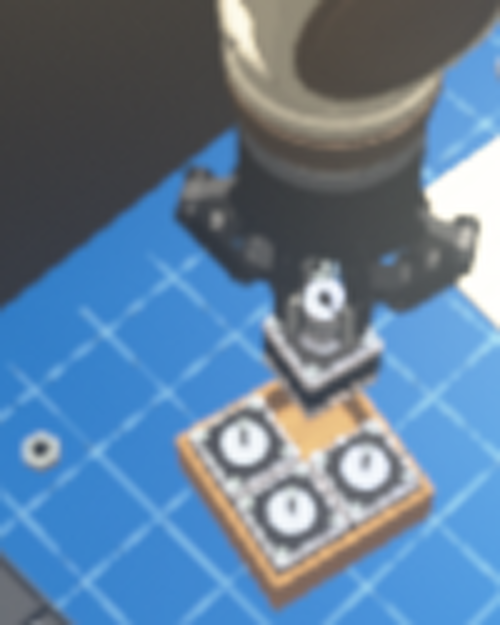

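```bash
python3 -m handwheel '[[0.95,-0.005,-0.025,0.015,2],[0.95,-0.018,-0.065,0.02,6],[0.95,-0.032,-0.11,0.02,9],[0.95,-0.047,-0.155,0.01,12],[0.95,-0.057,-0.19,0,12.6]]' 80
python3 -m handwheel '[[0.95,0,0,0,0],[0.95,0,0,0,0]]' 80
python3 - <<'E'
from h import *
snap('scene','s4');snap('wrist','w4');crop('s4',150,200,260,320,6,'c14')
o=get_obs();print(o['ee_pos'],o['tcp_rot'])
E
```

```text
time: 3.4
ee_pos: [0.4525, -0.3534, 0.1306]
tcp_rot: [180.0, 0.2, 46.9]
wrist_force: [1.2, 0.6, -3.8]
opening: 0.0174
time: 3.6
ee_pos: [0.4515, -0.3538, 0.1292]
tcp_rot: [-179.9, 0.2, 46.8]
wrist_force: [0.2, 0.3, -3.9]
opening: 0.0171
[ 0.4525843  -0.35269615  0.13030956] [-1.79980379e+02  1.47649588e-01  4.69334920e+01]
```

View pics/c14.png

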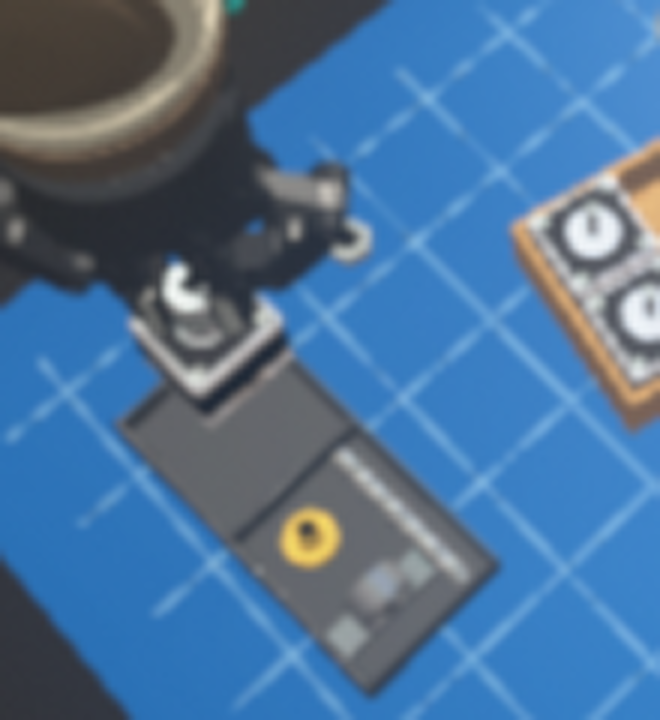

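View pics/w4.png

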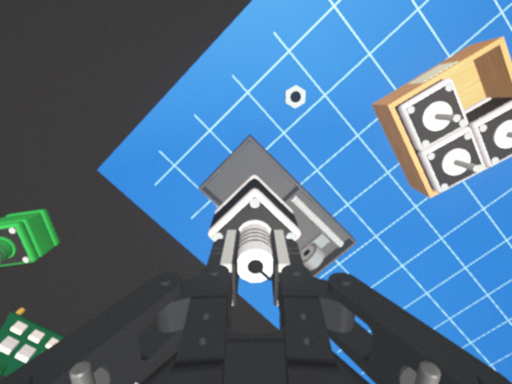

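Run:
```python
from h import *
for u,v in [(250,136),(201,189),(353,240)]: print(p2w('w4',u,v,.019))
t=np.radians(2); 
f=p2w('w4',250,136,.019)[:2]; print(f+[35.5*.001*0+.0355,-.0355]@np.array([[np.cos(t),np.sin(t)],[-np.sin(t),np.cos(t)]]))
```

```text
[ 0.4149 -0.3237  0.019 ]
[ 0.4193 -0.3925  0.019 ]
[ 0.5625 -0.3192  0.019 ]
[ 0.45161731 -0.35793944]
```

```bash
python3 -m handwheel '[[0.95,0.001,-0.003,-0.015,0],[0.95,0.001,-0.0045,-0.035,0],[0.95,0.001,-0.0045,-0.052,0],[0.95,0.001,-0.0045,-0.062,0],[0.95,0.001,-0.0045,-0.068,0]]' 80
python3 -m handwheel '[[0.95,0,0,-0.002,0],[0.95,0,0,-0.004,0],[0.95,0,0,-0.006,0],[0.95,0,0,-0.007,0],[0.95,0,0,-0.0075,0]]' 80
python3 -m handwheel '[[0.95,0,0,-0.0005,0],[0.95,0,0,-0.0005,0]]' 80
```

```text
time: 4.2
ee_pos: [0.4535, -0.3563, 0.0609]
tcp_rot: [-179.9, 0.2, 47.0]
wrist_force: [0.1, -1.0, -4.2]
opening: 0.0175
time: 4.7
ee_pos: [0.4541, -0.3569, 0.0551]
tcp_rot: [180.0, 0.1, 47.0]
wrist_force: [-2.4, 1.5, 7.8]
opening: 0.0173
time: 4.9
ee_pos: [0.4543, -0.3572, 0.0551]
tcp_rot: [179.9, 0.1, 47.0]
wrist_force: [-0.2, -0.5, 0.8]
opening: 0.0175
```

Contact at the expected height. Opening and lifting off.

```bash
python3 -m handwheel '[[0.7,0,0,0,0],[0.6,0,0,0,0],[0.5,0,0,0,0],[0.4,0,0,0,0],[0.4,0,0,0,0]]'
python3 -m handwheel '[[0.4,0,0,0.02,0],[0.4,0,0,0.06,0],[0.3,0,0,0.1,0],[0.3,0,0.04,0.13,0],[0.3,0,0.08,0.15,-8]]'
python3 - <<'E'
from h import *
snap('wrist','w5');snap('side','d5');crop('d5',260,190,400,290,5,'c15')
E
```

```text
time: 5.4
ee_pos: [0.4544, -0.3572, 0.0552]
tcp_rot: [179.9, 0.1, 47.0]
wrist_force: [-0.0, 0.1, -0.1]
opening: 0.051
time: 5.9
ee_pos: [0.4545, -0.277, 0.2074]
tcp_rot: [179.8, 0.1, 38.8]
wrist_force: [0.5, 0.6, -0.6]
opening: 0.0599
```

View pics/w5.png

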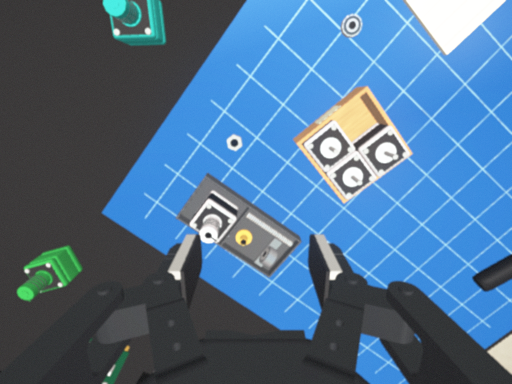

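View pics/c15.png

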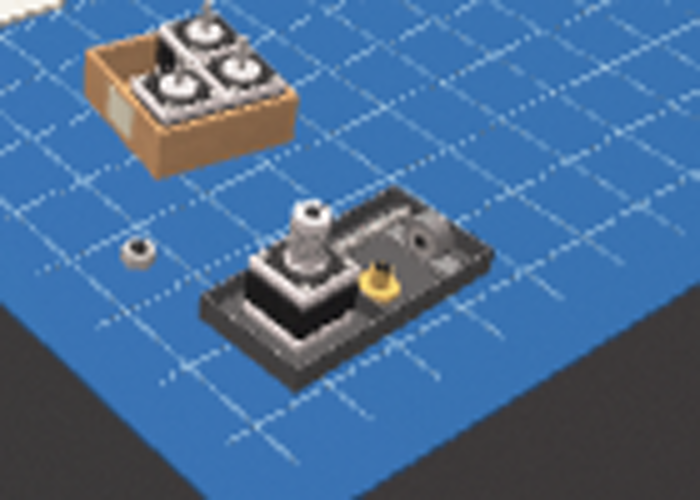

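Coupling motor stands in its bay. Going to look at the two other trays.

```bash
python3 -m handwheel '[[0.2,0.005,0.04,0.01,-7],[0.2,0.01,0.085,0.02,-14],[0.2,0.015,0.13,0.03,-21],[0.2,0.02,0.175,0.04,-28],[0.2,0.025,0.22,0.045,-35]]'
python3 -m handwheel '[[0.2,0,0.045,0,-3.8],[0.2,0,0.09,0,-3.8],[0.2,0,0.135,0,-3.8],[0.2,0,0.17,0,-3.8],[0.2,0,0.17,0,-3.8]]'
python3 - <<'E'
from h import *
snap('wrist','w6');snap('scene','s6')
o=get_obs();print(o['time'],o['ee_pos'],o['tcp_rot'])
E
```

```text
time: 6.5
ee_pos: [0.4804, -0.0533, 0.2548]
tcp_rot: [179.6, -0.1, 3.5]
wrist_force: [1.2, 0.0, 0.6]
opening: 0.0685
time: 7.0
ee_pos: [0.4803, 0.12, 0.254]
tcp_rot: [179.6, -0.0, -0.0]
wrist_force: [0.6, -0.2, 0.0]
opening: 0.0688
7.1 [0.48043776 0.11714116 0.25431452] [ 1.79587467e+02 -1.65846348e-02 -1.50568442e-01]
```

View pics/w6.png

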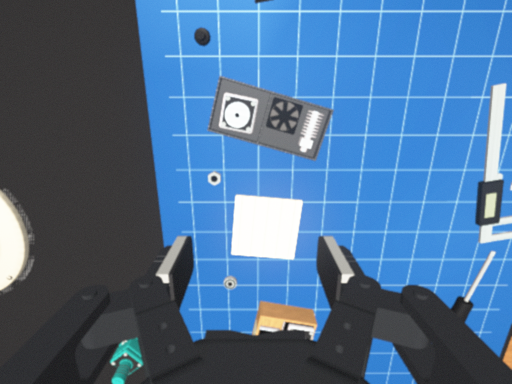

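Run:
```python
from h import *
crop('w6',200,65,340,170,5.6,'c16')
```

```text
(no output)
```

View pics/c16.png

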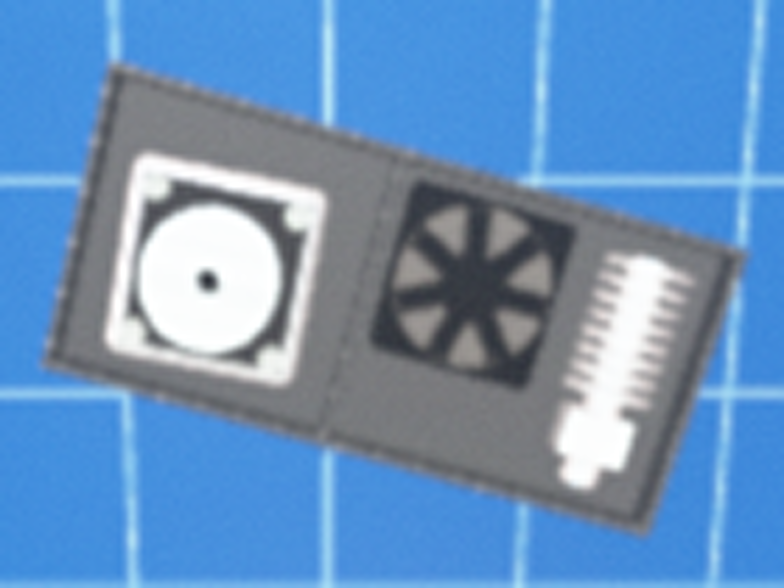

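Run:
```python
from h import *
q=lambda a,b:(200+a/5.6,65+b/5.6)
C=[(115,65,-1,1),(47,362,-1,-1),(745,255,1,1),(648,530,1,-1)]
obs=[('w6',*q(a,b),sx,sy) for a,b,sx,sy in C]
g=lambda a,b:(310+a/6.5,105+b/6.5)
obs2=[('s1',*g(235,533),1,-1),('s1',*g(370,465),1,1),('s1',*g(47,290),-1,-1)]
for ob in (obs,obs2,obs+obs2):
    c,y,e=fitrect(.1535,.071,.019,ob); t=np.radians(y); print('E tray',c,y,'bay',c-.04125*np.array([np.cos(t),np.sin(t)]),e)
print('pulley',p2w('w6',*q(208,281),.070),p2w('s1',*g(172,232),.070))
B=[(140,155),(328,190),(290,385),(105,350)]
P=np.array([p2w('w6',*q(a,b),.046)[:2] for a,b in B]);print(P,P.mean(0)); 
for i in range(4): d=P[(i+1)%4]-P[i];print(np.linalg.norm(d),np.degrees(np.arctan2(d[1],d[0])))
for u,v in [(236,195),(302,200),(295,258),(231,254)]: print('foam',p2w('w6',u,v,.009))
```

```text
E tray [0.5014 0.171 ] -15.73 bay [0.46169482 0.18218306] [[-0.7, -1.2], [-1.0, 1.0], [1.4, -0.8], [0.3, 1.5]]
E tray [0.5038 0.1661] -16.02 bay [0.46415193 0.17748388] [[0.4, -0.0], [0.1, 0.6], [-0.6, -0.7]]
E tray [0.5016 0.1705] -15.82 bay [0.46191243 0.18174541] [[-0.5, -0.9], [-0.8, 1.2], [1.5, -0.3], [0.4, 1.9], [0.9, -1.4], [0.5, -0.8], [-0.3, -1.9]]
pulley [0.461  0.1806 0.07  ] [0.4617 0.181  0.07  ]
[[0.4456 0.205 ]
 [0.4856 0.198 ]
 [0.4773 0.1568]
 [0.4366 0.1644]] [0.461275 0.18105 ]
0.040607881008493885 -9.926245506651679
0.042027728941735606 -101.3901411656929
0.04140350226732035 169.42284900352044
0.04158557442190741 77.50108054036127
foam [0.4533 0.0629 0.009 ]
foam [0.5511 0.055  0.009 ]
foam [ 0.5452 -0.0438  0.009 ]
foam [ 0.4433 -0.0365  0.009 ]
```

```bash
python3 -m handwheel '[[0.3,-0.01,0.03,-0.03,-6],[0.3,-0.019,0.0635,-0.07,-11],[0.3,-0.019,0.0635,-0.11,-11],[0.3,-0.019,0.0635,-0.14,-11],[0.3,-0.019,0.0635,-0.15,-11]]' 60
python3 - <<'E'
from h import *
snap('wrist','w7');snap('scene','s7');crop('s7',290,90,390,190,6,'c17')
o=get_obs();print(o['time'],o['ee_pos'],o['tcp_rot'])
E
```

```text
time: 7.6
ee_pos: [0.4601, 0.179, 0.101]
tcp_rot: [179.4, 0.2, -11.2]
wrist_force: [0.1, -0.2, -0.1]
opening: 0.0597
7.7 [0.46111888 0.17939507 0.10351577] [ 1.79516053e+02  7.83650516e-02 -1.12180632e+01]
```

View pics/w7.png

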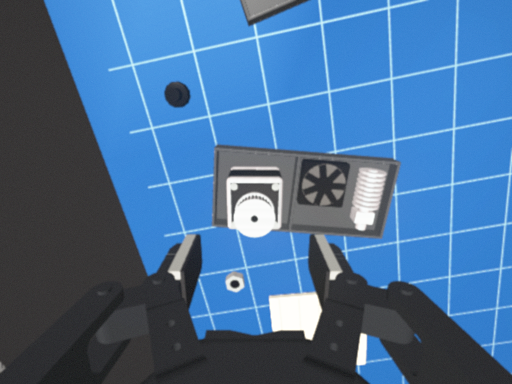

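View pics/c17.png

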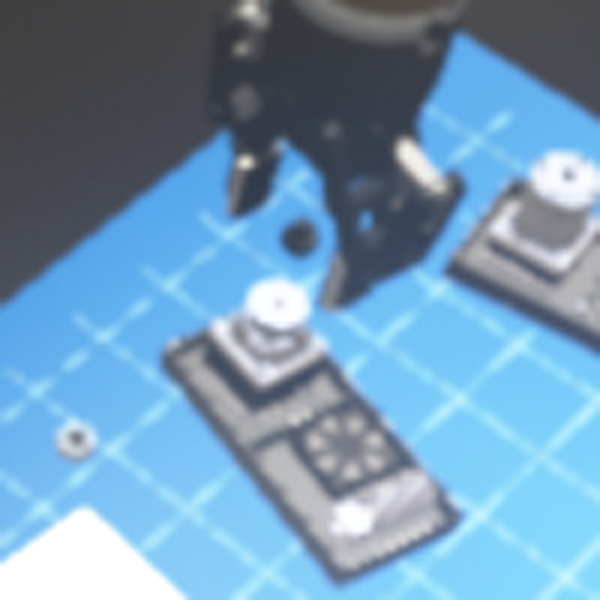

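Flanged pulley motor at wrist (255,217), centred between the jaws, in the tray with the black fan.

```bash
python3 - <<'E'
from h import *
print(p2w('w7',255,217,.070))
E
python3 -m handwheel '[[0.35,0,0.001,-0.025,0],[0.4,0,0.001,-0.045,0],[0.4,0,0.001,-0.053,0],[0.4,0,0.001,-0.0535,0],[0.8,0,0.001,-0.0535,0]]' 60
python3 -m handwheel '[[0.95,0,0,0,0],[0.95,0,0,0,0],[0.95,0,0,0,0],[0.95,0,0,0,0]]' 80
python3 -m handwheel '[[0.95,0,0,0.003,0],[0.95,0,0,0.008,0],[0.95,0,0,0.014,0],[0.95,0,0,0.02,0],[0.95,0,0,0.026,0]]' 80
```

```text
[0.4612 0.1819 0.07  ]
time: 8.2
ee_pos: [0.462, 0.1804, 0.0516]
tcp_rot: [179.6, -0.0, -11.2]
wrist_force: [0.2, 1.1, 0.1]
opening: 0.0379
time: 8.6
ee_pos: [0.4626, 0.1806, 0.0527]
tcp_rot: [179.6, -0.1, -11.2]
wrist_force: [-1.9, 0.5, 6.6]
opening: 0.0248
time: 9.1
ee_pos: [0.4626, 0.1807, 0.0793]
tcp_rot: [179.6, -0.1, -11.2]
wrist_force: [1.1, 0.3, -3.2]
opening: 0.0251
```

```bash
python3 -m handwheel '[[0.95,0,0,0.025,0],[0.95,0.004,-0.02,0.04,2],[0.95,0.014,-0.065,0.04,4],[0.95,0.024,-0.11,0.04,6],[0.95,0.033,-0.15,0.03,6]]' 80
python3 -m handwheel '[[0.95,0.002,-0.02,-0.01,0],[0.95,0.002,-0.023,-0.025,0],[0.95,0.002,-0.023,-0.035,0],[0.95,0.002,-0.023,-0.04,0]]' 80
python3 - <<'E'
from h import *
snap('side','d8');crop('d8',200,120,310,220,6,'c18')
o=get_obs();print(o['time'],o['ee_pos'],o['tcp_rot'])
E
```

```text
time: 9.6
ee_pos: [0.4966, 0.029, 0.111]
tcp_rot: [179.6, -0.3, -5.1]
wrist_force: [1.1, 0.4, -3.2]
opening: 0.0251
time: 10.0
ee_pos: [0.4979, 0.0067, 0.0698]
tcp_rot: [179.6, -0.2, -5.1]
wrist_force: [-0.8, -0.5, -2.7]
opening: 0.025
10.05 [0.49783611 0.00691128 0.0694384 ] [ 1.79642679e+02 -1.61809338e-01 -5.08306686e+00]
```

View pics/c18.png

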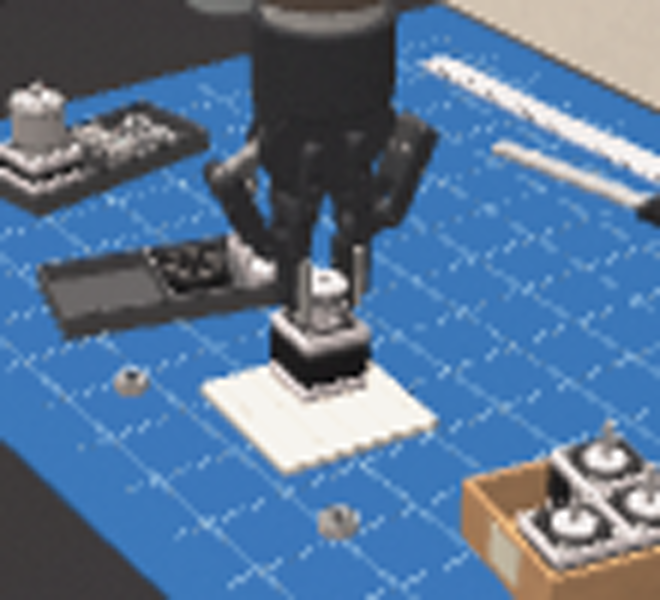

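Over the foam, upright. Lower 14 mm to about 0.0557.

```bash
python3 -m handwheel '[[0.95,0,0,-0.005,0],[0.95,0,0,-0.009,0],[0.95,0,0,-0.012,0],[0.95,0,0,-0.0135,0],[0.95,0,0,-0.014,0]]' 80
python3 -m handwheel '[[0.95,0,0,0,0],[0.95,0,0,0,0]]' 80
```

```text
time: 10.55
ee_pos: [0.4979, 0.0071, 0.0558]
tcp_rot: [179.7, -0.2, -5.1]
wrist_force: [-2.2, -0.1, 3.6]
opening: 0.0253
time: 10.75
ee_pos: [0.498, 0.0071, 0.0559]
tcp_rot: [179.7, -0.2, -5.1]
wrist_force: [0.6, 0.5, -2.8]
opening: 0.0247
```

```bash
python3 -m handwheel '[[0.95,0,0,-0.001,0],[0.95,0,0,-0.001,0]]' 80
python3 -m handwheel '[[0.7,0,0,0,0],[0.6,0,0,0,0],[0.5,0,0,0,0],[0.4,0,0,0,0],[0.35,0,0,0,0]]'
python3 -m handwheel '[[0.35,0,0,0.02,0],[0.35,0,0,0.06,0],[0.3,0,0,0.1,0],[0.2,0,0.04,0.14,0],[0.2,0,0.09,0.17,-6]]'
python3 -m handwheel '[[0.2,0,0.045,0.01,0],[0.2,0,0.09,0.02,0],[0.2,0,0.12,0.02,0],[0.2,0,0.12,0.02,0]]'
python3 - <<'E'
from h import *
snap('wrist','w9');snap('scene','s9')
o=get_obs();print(o['time'],o['ee_pos'],o['tcp_rot'])
E
```

```text
time: 10.95
ee_pos: [0.4981, 0.0071, 0.0558]
tcp_rot: [179.7, -0.2, -5.1]
wrist_force: [-3.3, 0.2, 5.2]
opening: 0.0251
time: 11.45
ee_pos: [0.4982, 0.0071, 0.0558]
tcp_rot: [179.7, -0.2, -5.1]
wrist_force: [-0.8, -0.0, 0.4]
opening: 0.0555
time: 11.95
ee_pos: [0.4986, 0.0846, 0.2206]
tcp_rot: [179.7, -0.4, -11.3]
wrist_force: [1.1, -0.1, -0.2]
opening: 0.0683
time: 12.35
ee_pos: [0.4984, 0.2079, 0.2404]
tcp_rot: [179.7, -0.4, -11.1]
wrist_force: [0.1, 0.0, 0.1]
opening: 0.0684
12.45 [0.49845848 0.20506655 0.24034318] [179.68134962  -0.36908041 -11.19873532]
```

View pics/w9.png

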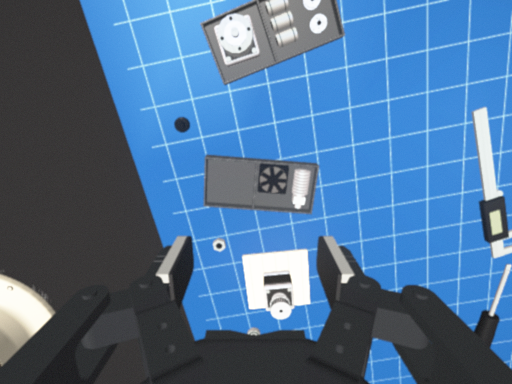

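View pics/s9.png

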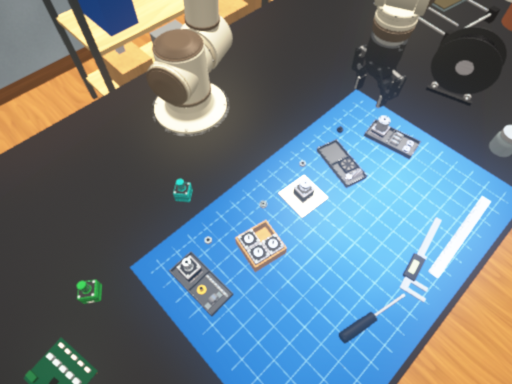

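Pulley motor stands on the foam; E bay empty; geared motor at wrist (235,33). Measuring trays.

Run:
```python
from h import *
crop('w9',195,0,355,90,5,'c19');crop('w9',195,140,330,225,5.9,'c20');crop('s9',310,105,430,195,6.5,'c21')
```

```text
(no output)
```

View pics/c19.png

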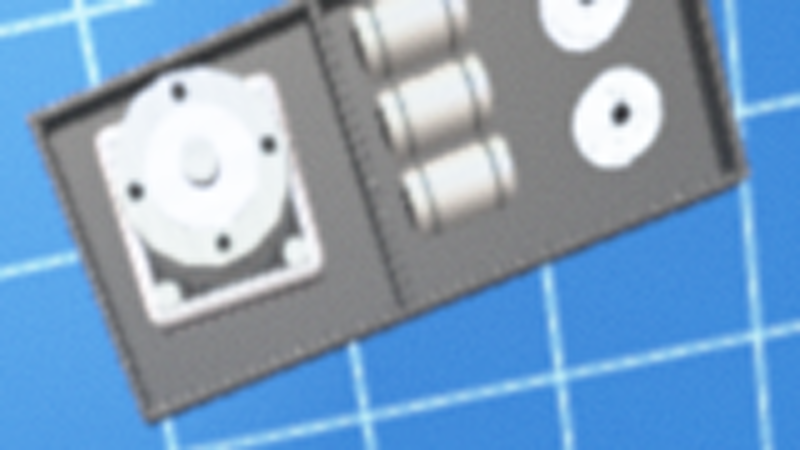

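View pics/c20.png

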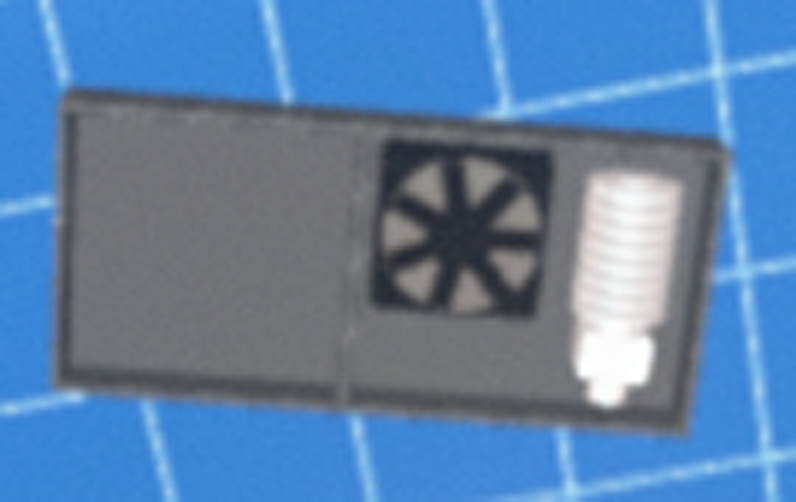

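View pics/c21.png

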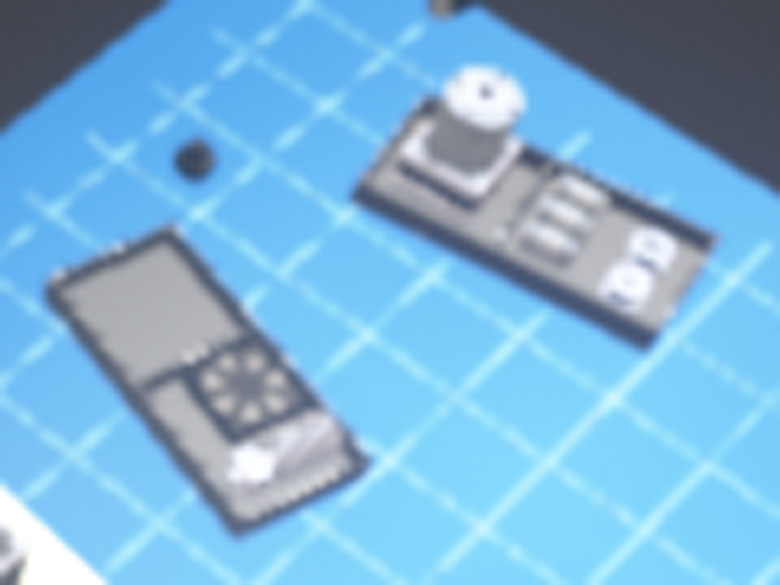

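Run:
```python
from h import *
q=lambda a,b:(195+a/5,b/5); r=lambda a,b:(195+a/5.9,140+b/5.9); g=lambda a,b:(310+a/6.5,105+b/6.5)
def rep(n,ob):
    c,y,e=fitrect(.1535,.071,.019,ob); t=np.radians(y); print(n,c,y,'bay',(c-.04125*np.array([np.cos(t),np.sin(t)])).round(4),e)
e9=[('w9',*r(a,b),sx,sy) for a,b,sx,sy in [(67,92,-1,1),(57,387,-1,-1),(730,145,1,1),(685,432,1,-1)]]
es=[('s9',*g(a,b),sx,sy) for a,b,sx,sy in [(235,533,1,-1),(370,465,1,1),(47,285,-1,-1),(172,228,-1,1)]]
rep('E w9',e9);rep('E s9',es);rep('E all',e9+es)
y9=[('w9',*q(a,b),sx,sy) for a,b,sx,sy in [(35,120,-1,1),(153,420,-1,-1),(745,175,1,-1)]]
ys=[('s9',*g(a,b),sx,sy) for a,b,sx,sy in [(425,97,-1,1),(357,190,-1,-1),(715,238,1,1),(648,345,1,-1)]]
rep('Y w9',y9);rep('Y s9',ys);rep('Y all',y9+ys)
print('gear face',p2w('w9',*q(205,167),.066),'shaft',p2w('w9',*q(203,160),.076),p2w('s9',*g(487,90),.076))
B=[(157,325),(322,272),(272,75)]
P=np.array([p2w('w9',*q(a,b),.032)[:2] for a,b in B]);print(P)
for i in range(2): d=P[i+1]-P[i];print(np.linalg.norm(d),np.degrees(np.arctan2(d[1],d[0])))
print('center',(P[0]+P[2])/2)
```

```text
E w9 [0.5016 0.1721] -15.8 bay [0.4619 0.1833] [[-1.3, -0.0], [-1.0, -0.1], [1.2, 0.2], [1.1, 0.3]]
E s9 [0.5034 0.1669] -16.48 bay [0.4638 0.1786] [[0.3, -0.3], [0.1, 0.5], [-0.4, -0.3], [0.0, 0.0]]
E all [0.5018 0.1714] -15.95 bay [0.4621 0.1827] [[-1.0, 0.4], [-0.8, 0.2], [1.5, 0.8], [1.2, 0.8], [1.1, -1.6], [0.7, -0.9], [0.0, -1.3], [0.3, -1.1]]
Y w9 [0.5521 0.3554] 9.85 bay [0.5115 0.3483] [[-1.4, -0.6], [-0.9, 1.1], [2.2, -0.1]]
Y s9 [0.5528 0.3512] 8.78 bay [0.512  0.3449] [[-0.6, -0.0], [-0.8, -0.7], [0.5, 1.1], [0.8, -0.5]]
Y all [0.5522 0.355 ] 9.66 bay [0.5115 0.3481] [[-1.2, -0.4], [-0.9, 1.3], [2.3, 0.6], [-0.3, -0.6], [-0.3, -1.1], [1.0, -0.0], [1.7, -1.5]]
gear face [0.5088 0.3502 0.066 ] shaft [0.5088 0.3494 0.076 ] [0.5106 0.345  0.076 ]
[[0.4905 0.3274]
 [0.53   0.331 ]
 [0.5266 0.3718]]
0.039663711374504564 5.207507149806922
0.040941421567893814 94.76364169072627
center [0.50855 0.3496 ]
```

```bash
python3 -m handwheel '[[0.2,0.002,0.035,-0.02,5],[0.2,0.005,0.075,-0.04,10],[0.2,0.008,0.12,-0.07,16],[0.2,0.0105,0.1445,-0.11,16],[0.2,0.0105,0.1445,-0.13,16]]' 60
python3 -m handwheel '[[0.2,0,0,0,0]]' 60
python3 - <<'E'
from h import *
snap('wrist','w10');snap('scene','s10');crop('s10',340,70,440,160,6,'c22')
o=get_obs();print(o['time'],o['ee_pos'],o['tcp_rot'])
E
```

```text
time: 12.95
ee_pos: [0.5081, 0.3506, 0.1061]
tcp_rot: [179.6, -0.2, 4.9]
wrist_force: [-0.9, -0.8, -0.8]
opening: 0.0682
time: 13.05
ee_pos: [0.5071, 0.3491, 0.1026]
tcp_rot: [179.4, 0.1, 4.9]
wrist_force: [0.5, 0.5, -1.0]
opening: 0.0683
13.15 [0.5082224  0.34937591 0.10610428] [ 1.79551332e+02 -1.20319223e-01  4.82059196e+00]
```

View pics/w10.png

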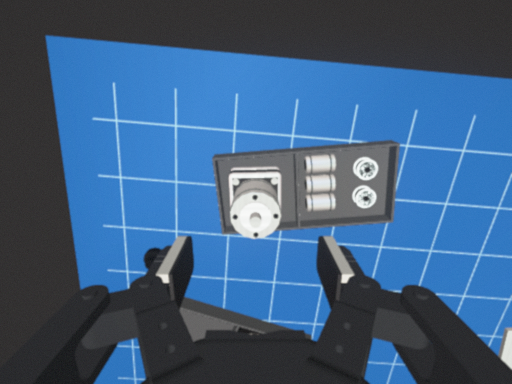

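View pics/c22.png

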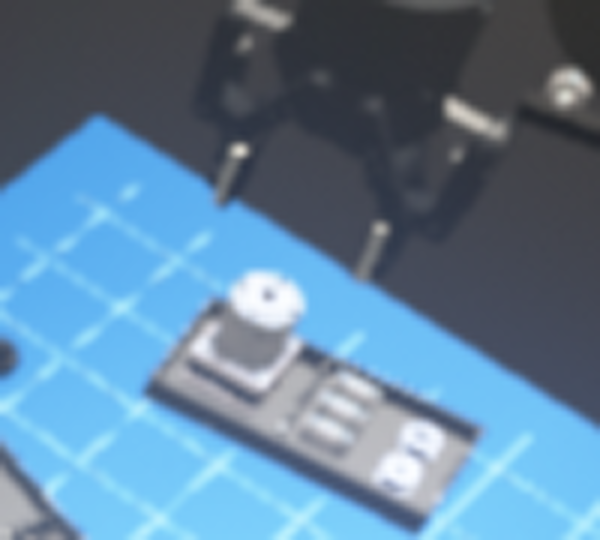

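Gearbox face at wrist (256,217), centred between the jaws, beside three linear bearings and two idlers.

```bash
python3 - <<'E'
from h import *
print(p2w('w10',256,217,.066))
for z in (.019,):
    c,y,e=fitrect(.1535,.071,z,[('w10',214,156,-1,1),('w10',222,233,-1,-1),('w10',398,142,1,1),('w10',395,219,1,-1)]); t=np.radians(y); print(c,y,c-.04125*np.array([np.cos(t),np.sin(t)]),e)
E
python3 -m handwheel '[[0.2,0.001,0,-0.025,0],[0.25,0.001,0,-0.045,0],[0.25,0.001,0,-0.06,0],[0.25,0.001,0,-0.067,0],[0.5,0.001,0,-0.068,0]]' 60
python3 -m handwheel '[[0.9,0,0,0,0],[0.9,0,0,0,0],[0.9,0,0,0,0],[0.9,0,0,0,0]]' 80
python3 -m handwheel '[[0.9,0,0,0.003,0],[0.9,0,0,0.008,0],[0.9,0,0,0.014,0],[0.9,0,0,0.02,0],[0.9,0,0,0.026,0]]' 80
```

```text
[0.5083 0.3496 0.066 ]
[0.5511 0.3576] 9.66 [0.51043489 0.3506782 ] [[-2.2, 0.2], [0.2, 0.5], [2.7, -1.5], [-0.9, 1.6]]
time: 13.65
ee_pos: [0.5095, 0.349, 0.0384]
tcp_rot: [179.6, -0.1, 4.8]
wrist_force: [0.2, 0.1, -0.5]
opening: 0.0513
time: 14.05
ee_pos: [0.51, 0.3493, 0.0398]
tcp_rot: [179.6, -0.2, 4.8]
wrist_force: [0.7, -1.3, 6.4]
opening: 0.0337
time: 14.55
ee_pos: [0.51, 0.3493, 0.0663]
tcp_rot: [179.6, -0.2, 4.8]
wrist_force: [-0.9, 0.2, -3.7]
opening: 0.0337
```

```bash
python3 -m handwheel '[[0.9,0,0,0.03,0],[0.9,-0.007,-0.025,0.045,-5],[0.9,-0.018,-0.065,0.045,-10],[0.9,-0.03,-0.11,0.045,-16],[0.9,-0.042,-0.15,0.035,-21]]' 80
python3 -m handwheel '[[0.9,-0.005,-0.018,0,0],[0.9,-0.005,-0.018,0,0],[0.9,-0.005,-0.018,0,0]]' 80
python3 - <<'E'
from h import *
snap('wrist','w11');snap('scene','s11');crop('s11',290,90,390,190,6,'c23')
o=get_obs();print(o['time'],o['ee_pos'],o['tcp_rot'])
E
```

```text
time: 15.05
ee_pos: [0.4681, 0.1981, 0.1029]
tcp_rot: [179.7, -0.4, -16.4]
wrist_force: [0.6, -0.7, -3.1]
opening: 0.0338
time: 15.35
ee_pos: [0.4634, 0.1801, 0.1036]
tcp_rot: [179.7, -0.4, -16.5]
wrist_force: [-0.1, 0.4, -2.9]
opening: 0.0343
15.45 [0.46344493 0.18081392 0.10323481] [179.7193369   -0.38054799 -16.39055743]
```

View pics/w11.png

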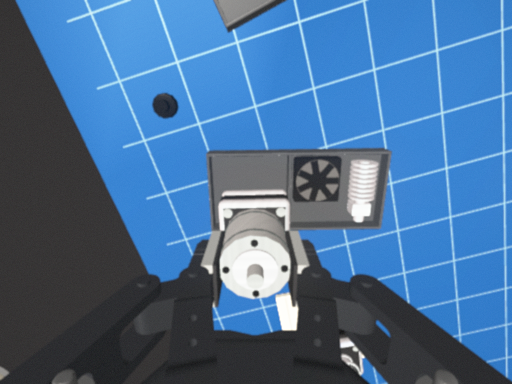

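View pics/c23.png

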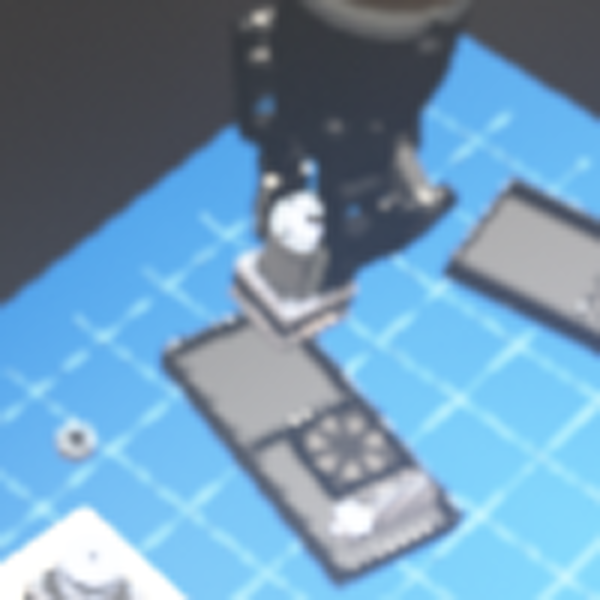

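```bash
python3 -m handwheel '[[0.9,0,0,-0.012,0],[0.9,0,0,-0.028,0],[0.9,0,0,-0.042,0],[0.9,0,0,-0.051,0],[0.9,0,0,-0.056,0]]' 80
python3 -m handwheel '[[0.9,0,0,-0.003,0],[0.9,0,0,-0.005,0],[0.9,0,0,-0.007,0],[0.9,0,0,-0.008,0],[0.9,0,0,-0.0085,0]]' 80
```

```text
time: 15.95
ee_pos: [0.4629, 0.1808, 0.0458]
tcp_rot: [179.7, -0.3, -16.4]
wrist_force: [-0.6, -0.2, -3.8]
opening: 0.0339
time: 16.45
ee_pos: [0.4633, 0.181, 0.0397]
tcp_rot: [179.7, -0.4, -16.4]
wrist_force: [-8.0, -3.0, 17.9]
opening: 0.0339
```

```bash
python3 -m handwheel '[[0.6,0,0,0,0],[0.5,0,0,0,0],[0.4,0,0,0,0],[0.3,0,0,0,0],[0.2,0,0,0,0]]'
python3 -m handwheel '[[0.2,0,0,0.02,0],[0.2,0,0,0.06,0],[0.2,0,0,0.1,0],[0.2,0.01,-0.04,0.11,5],[0.2,0.02,-0.085,0.11,10]]'
python3 - <<'E'
from h import *
snap('wrist','w12');snap('side','d12');crop('d12',180,120,300,220,6,'c24')
o=get_obs();print(o['time'],o['ee_pos'],o['tcp_rot'])
E
```

```text
time: 16.95
ee_pos: [0.4634, 0.1811, 0.0397]
tcp_rot: [179.7, -0.4, -16.4]
wrist_force: [-0.4, 0.2, 1.2]
opening: 0.0682
time: 17.45
ee_pos: [0.4846, 0.0963, 0.1522]
tcp_rot: [179.8, -0.6, -6.0]
wrist_force: [0.7, -0.3, -0.8]
opening: 0.0683
17.55 [0.48436317 0.09243944 0.15032912] [179.70314277  -0.46653229  -6.38181747]
```

View pics/w12.png

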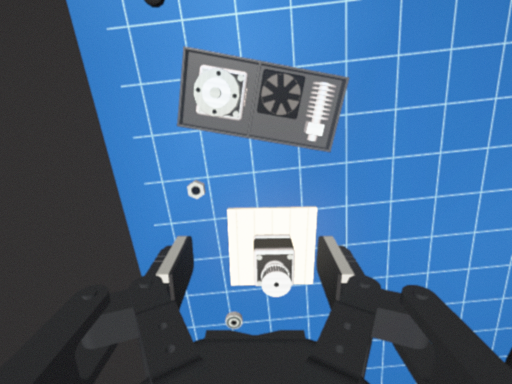

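View pics/c24.png

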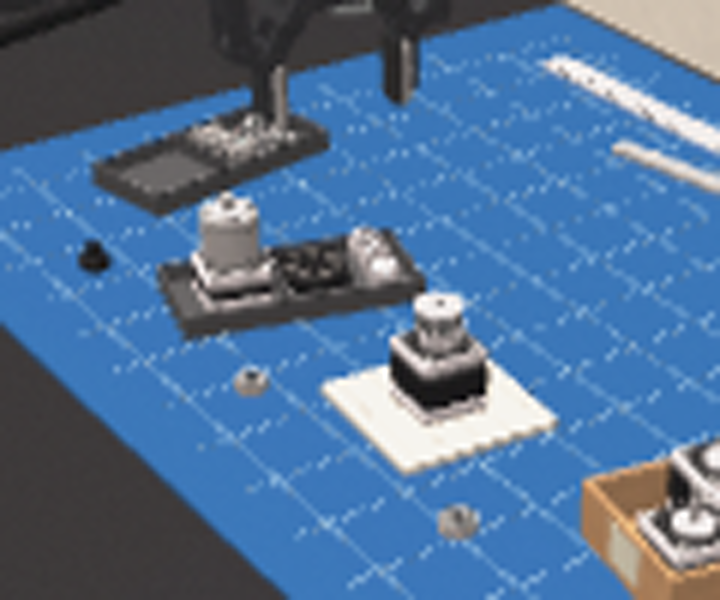

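Geared motor stands in the fan tray's bay (wrist (216,92)). Pulley motor at (276,284) on foam.

```bash
python3 - <<'E'
from h import *
print(p2w('w12',276,284,.073))
E
python3 -m handwheel '[[0.3,0.007,-0.04,-0.01,1],[0.3,0.0137,-0.0855,-0.02,1.3],[0.3,0.0137,-0.0855,-0.045,1.3],[0.3,0.0137,-0.0855,-0.05,1.3]]' 60
python3 - <<'E'
from h import *
snap('wrist','w13')
o=get_obs();print(o['time'],o['ee_pos'],o['tcp_rot'])
E
```

```text
[0.4968 0.0076 0.073 ]
time: 17.95
ee_pos: [0.4969, 0.0062, 0.0977]
tcp_rot: [179.7, -0.3, -5.2]
wrist_force: [-1.4, 0.2, -0.9]
opening: 0.0595
18.0 [0.49689174 0.00693047 0.09822144] [179.69523215  -0.26667699  -5.15303381]
```

View pics/w13.png

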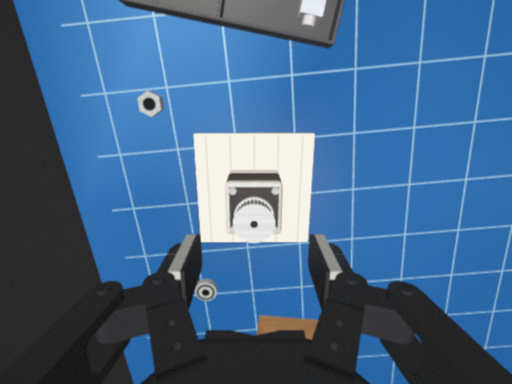

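Centred at (255,222). Descending 44 mm and gripping.

```bash
python3 -m handwheel '[[0.35,0,0.0005,-0.02,0],[0.4,0,0.0005,-0.036,0],[0.4,0,0.0005,-0.043,0],[0.4,0,0.0005,-0.0435,0],[0.8,0,0.0005,-0.0435,0]]' 60
python3 -m handwheel '[[0.95,0,0,0,0],[0.95,0,0,0,0],[0.95,0,0,0,0],[0.95,0,0,0,0]]' 80
python3 -m handwheel '[[0.95,0,0,0.003,0],[0.95,0,0,0.01,0],[0.95,0,0,0.02,0],[0.95,0,0,0.035,0],[0.95,0,0,0.05,0]]' 80
```

```text
time: 18.5
ee_pos: [0.4973, 0.008, 0.0557]
tcp_rot: [179.7, -0.3, -5.1]
wrist_force: [-0.3, 0.1, -0.5]
opening: 0.0383
time: 18.9
ee_pos: [0.4978, 0.0082, 0.0567]
tcp_rot: [179.7, -0.4, -5.1]
wrist_force: [-1.6, 1.9, 5.8]
opening: 0.0249
time: 19.4
ee_pos: [0.4978, 0.0081, 0.1082]
tcp_rot: [179.7, -0.4, -5.1]
wrist_force: [1.7, 0.4, -1.6]
opening: 0.0248
```

```bash
python3 -m handwheel '[[0.95,0,0.01,0.035,0],[0.95,0.003,0.045,0.06,3],[0.95,0.006,0.09,0.07,6],[0.95,0.008,0.135,0.07,9],[0.95,0.01,0.18,0.07,12]]' 80
python3 -m handwheel '[[0.95,0.001,0.045,0,1],[0.95,0.002,0.09,0,2],[0.95,0.003,0.13,-0.01,2.5],[0.95,0.0035,0.158,-0.03,2.5],[0.95,0.0035,0.158,-0.05,2.5]]' 80
python3 -m handwheel '[[0.95,0,0,0,0],[0.95,0,0,0,0]]' 80
python3 - <<'E'
from h import *
snap('wrist','w14');snap('scene','s14');crop('s14',340,70,440,160,6,'c25')
o=get_obs();print(o['time'],o['ee_pos'],o['tcp_rot'])
E
```

```text
time: 19.9
ee_pos: [0.5082, 0.1899, 0.1803]
tcp_rot: [179.8, -0.6, 7.0]
wrist_force: [0.1, -0.3, -3.6]
opening: 0.025
time: 20.4
ee_pos: [0.5115, 0.3516, 0.1305]
tcp_rot: [179.8, -0.6, 9.7]
wrist_force: [-0.5, -1.8, -3.5]
opening: 0.0246
time: 20.6
ee_pos: [0.5115, 0.3518, 0.1315]
tcp_rot: [179.9, -0.6, 9.7]
wrist_force: [0.3, -0.6, -2.8]
opening: 0.025
20.7 [0.51212932 0.35149053 0.13243007] [179.89349826  -0.74025744   9.63958162]
```

View pics/w14.png

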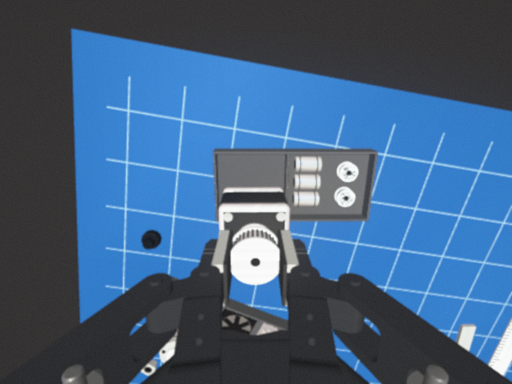

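View pics/c25.png

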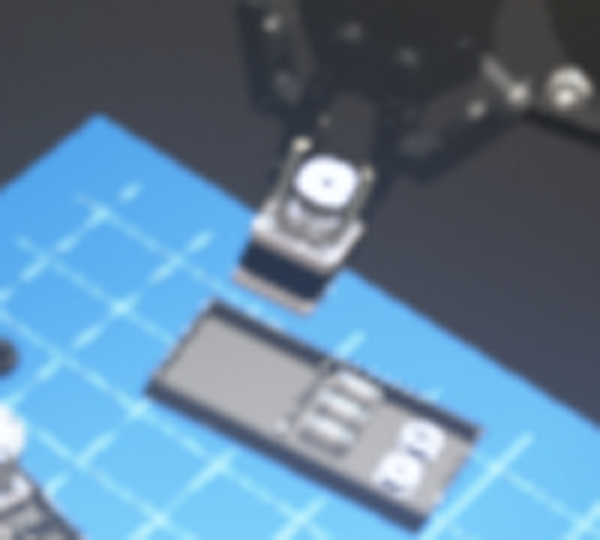

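```bash
python3 -m handwheel '[[0.95,-0.001,-0.004,-0.015,0],[0.95,-0.001,-0.004,-0.035,0],[0.95,-0.001,-0.004,-0.053,0],[0.95,-0.001,-0.004,-0.065,0],[0.95,-0.001,-0.004,-0.071,0]]' 80
python3 -m handwheel '[[0.95,0,0,-0.002,0],[0.95,0,0,-0.004,0],[0.95,0,0,-0.006,0],[0.95,0,0,-0.0075,0],[0.95,0,0,-0.008,0]]' 80
```

```text
time: 21.2
ee_pos: [0.5113, 0.347, 0.0614]
tcp_rot: [179.9, -0.7, 9.6]
wrist_force: [0.7, 1.1, -3.2]
opening: 0.025
time: 21.7
ee_pos: [0.5114, 0.3472, 0.0537]
tcp_rot: [179.9, -0.8, 9.6]
wrist_force: [-1.9, -0.0, -0.2]
opening: 0.0254
```

```bash
python3 -m handwheel '[[0.95,0,0,-0.001,0],[0.95,0,0,-0.001,0]]' 80
python3 -m handwheel '[[0.7,0,0,0,0],[0.6,0,0,0,0],[0.5,0,0,0,0],[0.4,0,0,0,0],[0.35,0,0,0,0]]'
python3 -m handwheel '[[0.35,0,0,0.02,0],[0.35,0,0,0.06,0],[0.3,0,0,0.1,0],[0.2,0,-0.04,0.14,0],[0.2,0,-0.09,0.17,-6]]'
python3 - <<'E'
from h import *
snap('wrist','w15');snap('side','d15');snap('scene','s15');crop('d15',180,110,360,270,4.4,'c26')
o=get_obs();print(o['time'],o['ee_pos'],o['tcp_rot'])
E
```

```text
time: 21.9
ee_pos: [0.5114, 0.3474, 0.0537]
tcp_rot: [179.9, -0.8, 9.6]
wrist_force: [-3.6, -1.1, 4.2]
opening: 0.0249
time: 22.4
ee_pos: [0.5115, 0.3474, 0.0537]
tcp_rot: [179.9, -0.8, 9.6]
wrist_force: [0.5, 0.3, 0.1]
opening: 0.0554
time: 22.9
ee_pos: [0.5116, 0.2701, 0.218]
tcp_rot: [180.0, -0.9, 3.7]
wrist_force: [0.7, 0.1, -0.2]
opening: 0.0683
23.05 [0.51248999 0.26853646 0.21860132] [-179.95819144   -1.05489516    3.44606302]
```

View pics/w15.png

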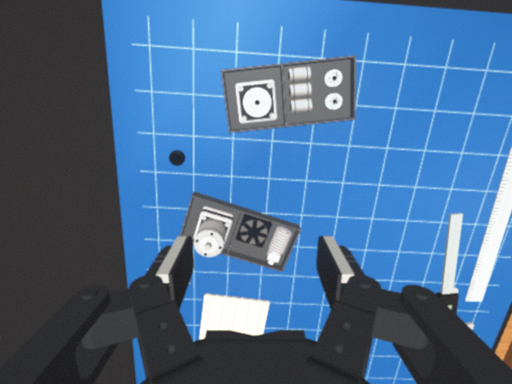

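View pics/c26.png

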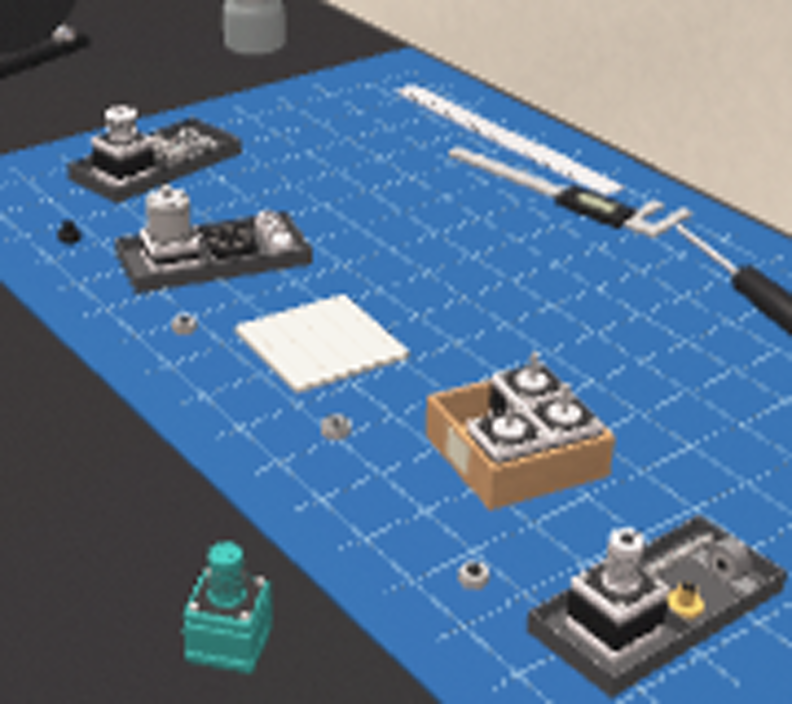

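View pics/s15.png

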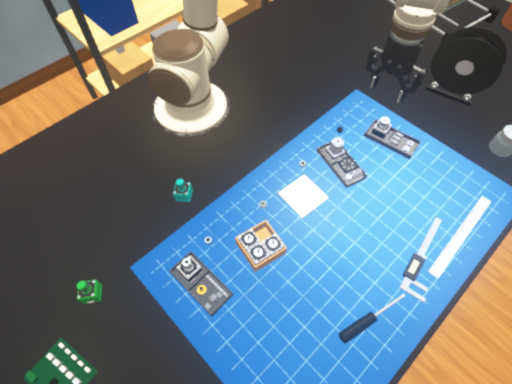

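All three stand in their bays: pulley at wrist (256,101), geared at (209,238), coupling at scene (187,263). The three spares are in the carton.

Run:
```python
from h import *
a=cv2.imread('pics/s4.png')[:,:];b=cv2.imread('pics/s15.png')
t=a[235:265,240:285];m=cv2.matchTemplate(b[225:275,230:295],t,cv2.TM_CCOEFF_NORMED);print('spares',cv2.minMaxLoc(m)[1::2],'expect (10,10)')
print('pulley',p2w('w15',256,101,.070),'gear',p2w('w15',209,238,.066),'coupling',p2w('w5',208,235,.078))
o=get_obs();print(o['wrist_force'],np.abs(o['qd']).max())
print(job_done())
```

```text
spares (0.9916028380393982, (10, 10)) expect (10,10)
pulley [0.5108 0.3475 0.07  ] gear [0.4658 0.1906 0.066 ] coupling [ 0.4542 -0.3571  0.078 ]
[0.01259375 0.67043515 0.07128745] 2.6200009112299236
the job is handed in; nothing more can be done
None
```

I moved all three motors into their own trays and handed the job in at about 23 s of the 112 s allowed. `job_done()` reports no verdict.

- **Order of moves:** The coupling motor went from the carton to the lead-screw bay. The belt-pulley motor waited on the foam while the geared motor moved to the fan tray's bay, then it went to the linear-bearing tray's bay. All three were lowered until they touched the floor before I released them.
- **Last checks:** In the pictures all three motors stand upright in the right bays. The coupling and pulley measured within about 2 mm of my bay-centre estimates. The scene camera shows no shift of the three spares since the coupling motor was lifted out. The gripper was clear of everything.
- **Disagreements:**
  - **Geared motor:** the final wrist reading put it about 10 mm from the pose where I released it. I think this is a poor pixel reading, since its face is partly hidden by a finger. The earlier, clearer picture showed it well inside the bay, and I took no further measurement.
  - **Cameras:** the wrist and scene cameras differed by 3 to 5 mm across the two far bays, so I aimed between them. The side camera was 5 to 10 mm off on corners, so I used it only for looking.

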